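Find the loose-capped solvent bottle and set it in the spill tray

TASK

The optics bench smells of solvent: one of the four bottles in the black rack has been left with its cap loose. Try the blue caps with a twist in the closing direction (clockwise from above) to find the one that turns, screw that cap fully home, and stand its bottle upright in the yellow spill tray. Do not drop any bottle, leave the tight ones standing in the rack, and do not disturb the other things on the table.

Things in the scene. Friction and masses are not known exactly. Their poses are not given: they have to be found in the camera images.
- rack: Black bottle rack bolted to the table: two square plates of 168 x 168 mm on corner standoffs, 40 mm tall in all. Origin at the centre of its underside, z up. Upper plate (z 34 to 40 mm) has four square cut-outs of 54 x 54 mm centred at x = +-38, y = +-38 mm; the bottles pass through them and stand on the lower plate, whose top is at z = 6 mm. The cut-outs keep the bottles from turning (about 0.1 rad of play).
- tray: Yellow spill tray, fixed, 160 mm along its x and 200 mm along its y, 22 mm tall, walls and floor 4 mm thick. Origin at the centre of its underside, z up.
- bottle_1_mid (a point): Centre of one of the four alike white square lab bottles (half-way up the whole bottle, 51.5 mm above its underside). Square body 50 x 50 mm and 60 mm high, then a shoulder up to 70 mm, then the blue cap; 103 mm tall in all, mass 90 to 180 g. z is up along the bottle, x and y are the normals of its faces. Which bottle stands in which cut-out varies, and names say nothing of tightness.
- bottle_1_cap (a point): Centre of that bottle's ribbed blue screw cap, 90 mm above the bottle's underside. The cap is 39 mm in diameter and 26 mm high (77 to 103 mm above the underside), with a white dot on its top near the rim. The axes are those of the bottle, and do not turn with the cap. The bottle may be lifted by its cap.
- cap_1 (a joint): Angle of that cap on its bottle, rad, growing counterclockwise from above (unscrewing). All four start between 0.03 and 0.53, tight or loose (threads differ), so the start value tells nothing. A tight cap does not turn (it would take over 3 N m; the fingers slip first). The loose one turns with about 0.05 N m, clockwise for 0.4 to 0.9 rad down to -0.37, where it is seated and stops firmly.
- bottle_2_mid (a point): Centre of one of the four alike white square lab bottles (half-way up the whole bottle, 51.5 mm above its underside). Square body 50 x 50 mm and 60 mm high, then a shoulder up to 70 mm, then the blue cap; 103 mm tall in all, mass 90 to 180 g. z is up along the bottle, x and y are the normals of its faces. Which bottle stands in which cut-out varies, and names say nothing of tightness.
- bottle_2_cap (a point): Centre of that bottle's ribbed blue screw cap, 90 mm above the bottle's underside. The cap is 39 mm in diameter and 26 mm high (77 to 103 mm above the underside), with a white dot on its top near the rim. The axes are those of the bottle, and do not turn with the cap. The bottle may be lifted by its cap.
- cap_2 (a joint): Angle of that cap on its bottle, rad, growing counterclockwise from above (unscrewing). All four start between 0.03 and 0.53, tight or loose (threads differ), so the start value tells nothing. A tight cap does not turn (it would take over 3 N m; the fingers slip first). The loose one turns with about 0.05 N m, clockwise for 0.4 to 0.9 rad down to -0.37, where it is seated and stops firmly.
- bottle_3_mid (a point): Centre of one of the four alike white square lab bottles (half-way up the whole bottle, 51.5 mm above its underside). Square body 50 x 50 mm and 60 mm high, then a shoulder up to 70 mm, then the blue cap; 103 mm tall in all, mass 90 to 180 g. z is up along the bottle, x and y are the normals of its faces. Which bottle stands in which cut-out varies, and names say nothing of tightness.
- bottle_3_cap (a point): Centre of that bottle's ribbed blue screw cap, 90 mm above the bottle's underside. The cap is 39 mm in diameter and 26 mm high (77 to 103 mm above the underside), with a white dot on its top near the rim. The axes are those of the bottle, and do not turn with the cap. The bottle may be lifted by its cap.
- cap_3 (a joint): Angle of that cap on its bottle, rad, growing counterclockwise from above (unscrewing). All four start between 0.03 and 0.53, tight or loose (threads differ), so the start value tells nothing. A tight cap does not turn (it would take over 3 N m; the fingers slip first). The loose one turns with about 0.05 N m, clockwise for 0.4 to 0.9 rad down to -0.37, where it is seated and stops firmly.
- bottle_4_mid (a point): Centre of one of the four alike white square lab bottles (half-way up the whole bottle, 51.5 mm above its underside). Square body 50 x 50 mm and 60 mm high, then a shoulder up to 70 mm, then the blue cap; 103 mm tall in all, mass 90 to 180 g. z is up along the bottle, x and y are the normals of its faces. Which bottle stands in which cut-out varies, and names say nothing of tightness.
- bottle_4_cap (a point): Centre of that bottle's ribbed blue screw cap, 90 mm above the bottle's underside. The cap is 39 mm in diameter and 26 mm high (77 to 103 mm above the underside), with a white dot on its top near the rim. The axes are those of the bottle, and do not turn with the cap. The bottle may be lifted by its cap.
- cap_4 (a joint): Angle of that cap on its bottle, rad, growing counterclockwise from above (unscrewing). All four start between 0.03 and 0.53, tight or loose (threads differ), so the start value tells nothing. A tight cap does not turn (it would take over 3 N m; the fingers slip first). The loose one turns with about 0.05 N m, clockwise for 0.4 to 0.9 rad down to -0.37, where it is seated and stops firmly.
- lens_mount_mid (a point): Bystander: lens in a black ring on a post, round base 60 mm in diameter, 106 mm tall; point on its axis 51 mm above its underside. Light enough to be knocked over.
- hex_driver: Bystander: hand driver with a red handle, 160 mm long, lying on the table beyond the work; origin at the middle of its underside, x along it towards the tip.
- stage_block: Bystander: grey translation stage, 70 x 70 mm and 42 mm tall, with an adjuster screw out to 61 mm from the origin on its +x side; origin at the centre of its underside.
- wipe_box: Bystander: cream box of lens wipes, 90 x 120 mm and 45 mm tall; origin at the centre of its underside.

How it is judged:
At the end, for the whole second after the job is handed in: The bottle whose cap was loose stands upright (tilt under 0.06 rad) and still on the floor of the yellow tray, wholly inside it, with its cap screwed home to within 0.12 rad of its stop; the three tight bottles stand upright and still on the rack's lower plate, in its cut-outs (value of joint any of cap_1, cap_2, cap_3, cap_4 below -0.25 rad and ((value of joint cap_1 below -0.25 rad and (x of bottle_1_mid in the frame of tray between -0.056 and 0.056 m and y of bottle_1_mid in the frame of tray between -0.076 and 0.076 m and z of bottle_1_mid in the frame of tray between 0.0515 and 0.0595 m)) or (not (value of joint cap_1 below -0.25 rad) and (x of bottle_1_mid in the frame of rack between -0.06 and 0.06 m and y of bottle_1_mid in the frame of rack between -0.06 and 0.06 m and z of bottle_1_mid in the frame of rack between 0.0535 and 0.0615 m))) and ((value of joint cap_2 below -0.25 rad and (x of bottle_2_mid in the frame of tray between -0.056 and 0.056 m and y of bottle_2_mid in the frame of tray between -0.076 and 0.076 m and z of bottle_2_mid in the frame of tray between 0.0515 and 0.0595 m)) or (not (value of joint cap_2 below -0.25 rad) and (x of bottle_2_mid in the frame of rack between -0.06 and 0.06 m and y of bottle_2_mid in the frame of rack between -0.06 and 0.06 m and z of bottle_2_mid in the frame of rack between 0.0535 and 0.0615 m))) and ((value of joint cap_3 below -0.25 rad and (x of bottle_3_mid in the frame of tray between -0.056 and 0.056 m and y of bottle_3_mid in the frame of tray between -0.076 and 0.076 m and z of bottle_3_mid in the frame of tray between 0.0515 and 0.0595 m)) or (not (value of joint cap_3 below -0.25 rad) and (x of bottle_3_mid in the frame of rack between -0.06 and 0.06 m and y of bottle_3_mid in the frame of rack between -0.06 and 0.06 m and z of bottle_3_mid in the frame of rack between 0.0535 and 0.0615 m))) and ((value of joint cap_4 below -0.25 rad and (x of bottle_4_mid in the frame of tray between -0.056 and 0.056 m and y of bottle_4_mid in the frame of tray between -0.076 and 0.076 m and z of bottle_4_mid in the frame of tray between 0.0515 and 0.0595 m)) or (not (value of joint cap_4 below -0.25 rad) and (x of bottle_4_mid in the frame of rack between -0.06 and 0.06 m and y of bottle_4_mid in the frame of rack between -0.06 and 0.06 m and z of bottle_4_mid in the frame of rack between 0.0535 and 0.0615 m))) and angle between each of bottle_1_mid, bottle_2_mid, bottle_3_mid, bottle_4_mid's own z axis and vertical below 0.06 rad and linear speed of each of bottle_1, bottle_2, bottle_3, bottle_4 below 0.02 m/s); the robot touches nothing.
It fails at once if a bottle is dropped (in the air, touching nothing, more than 30 mm above where it would stand) ((height (world z) of bottle_1_mid above 0.0875 m and contact force between bottle_1 and anything else below 0.01 N) or (height (world z) of bottle_2_mid above 0.0875 m and contact force between bottle_2 and anything else below 0.01 N) or (height (world z) of bottle_3_mid above 0.0875 m and contact force between bottle_3 and anything else below 0.01 N) or (height (world z) of bottle_4_mid above 0.0875 m and contact force between bottle_4 and anything else below 0.01 N)).
It fails at once if a cap is unscrewed well beyond where it stood (value of joint any of cap_1, cap_2, cap_3, cap_4 above 0.95 rad).
It fails at once if a bystander is moved by more than 20 mm (distance of any of lens_mount_mid, hex_driver, stage_block, wipe_box from where it was at the start of the episode above 0.02 m).
It also fails if it takes over 64 s, if anything falls off the work surface, if the arm or the gripper's body presses on something with over 40 N, if the wrist force passes 120 N, or if a joint passes its speed limit or range.

ROBOT

A 6-joint arm with a two-finger parallel gripper is mounted at the origin on the work surface. World frame = base frame: x ahead of the robot, y to its left, z up, the work surface at z = 0. Lengths are in m, angles in rad, forces in N, time in s.
With the tool pointing down it reaches from about 0.325 to 0.85 m from the base axis. Payload 4.4 kg.
Tool frame: the origin (TCP) lies midway between the tips of the shut fingers; the grasp point (between the pads) lies ctrl.grip_point_offset behind it (ctrl.grip_point_offset is the distance from the TCP to the grasp point, in m); z points along the fingers, y is the direction in which the jaws open and shut (so a half turn about z gives the same grasp; the last joint's range is limited). The gripper opens to 94 mm and grips with 3 to 60 N. Pads are 16 mm wide; open, the fingers measure 119 mm over their backs; the gripper's body (75 mm by 177 mm) begins 78 mm behind the grasp point.
Start: joints at [-1.262, 0.207, 1.542, -0, 1.393, -0.15], TCP at [0.255, -0.515, 0.205] pointing down, gripper open.
Joint ranges: [-2.73, 2.73], [-0.86, 2.22], [0.23, 2.46], [-1.11, 4.25], [0.08, 2.63], [-2.82, 2.82]. Speed limits (rad/s): [2.79, 2.79, 3.14, 3.14, 3.14, 3.14].

INTERFACE

Orientations are given as a 3x3 rotation matrix whose columns are the frame's x, y, z axes.
In Python, from bench import ctrl gives the robot as it stands.
- The arm moves only by the tool arm_command, never from a script. Its argument "plan" is a list that holds one entry, the list of rows, each a list of 7 numbers: the turn, a rotation vector about the world's x, y, z in degrees, then the shift along the world's x, y, z in units of 40 mm (1.0 is 40 mm), then the closure, from 0 (fully open) to 1 (shut). A call has 1 to 5 rows; each row is the pose to reach, as a shift and turn from the pose measured when the call began; what a row does not reach only later rows make up. A row lasts 1/10 s, in which the tool goes at most 50 mm and 8.59 degrees, less where a joint would pass 70% of its speed; a pose out of reach is approached as far as the arm can. A call with a gripper value outside its range is refused whole. The fingers move at their own pace and stop on an object; "newtons" is the grip in N (left out, the last holds). Time passes only in rows, so rows that repeat a pose let the fingers close. It gives the time, the measured TCP pose, the force and the opening at its end, in the units of the state.
- ctrl.state(): the state, without advancing time (a new reading comes with each control period).
- ctrl.get_image(name): name is "side" or "top"; returns (picture, depth): 384x512x3 uint8, red, green, blue; 384x512 float32, m along the optical axis (not along the pixel's ray), 0 where there is no reading.
- ctrl.camera_info(name): a dict with "mtx" (3x3 intrinsics, pixels), "k1" (the pictures are not rectified: a ray, as slopes to the right and down, at radius r is drawn at 1 + k1 r^2 times it, then the intrinsics apply), "world_from_camera" (4x4, takes a point from camera to world coordinates). Camera axes: x right, y down, z forward; pixel columns grow to the right and rows downward; lengths in m; the calibration is good to about 2 mm. A picture is of the moment at which its call begins. camera_info takes no time and is no camera call.
- ctrl.sign_off(): hands the job in, once; it reports no verdict.
The state is a dict: "time_s": time; "q": joint angles; "joint_vel": joint speeds; "joint_torque": joint torques, N m; "ee_pos": TCP position; "tcp_rot": TCP orientation; "contact_force": force on the tool from outside, world axes, zero at the start; "torque": the same for the moment, N m; "gripper_width": finger opening in m.
Only numpy, scipy, OpenCV 4.12 (cv2) and the standard library are available. Lean on these libraries where they do the work, as an engineer would, in place of code of your own. Each camera call takes 0.05 s, during which the arm holds its last target. There are 200 camera calls.

## Working session

There is one attempt and no reset: what is moved stays moved. The work goes in short steps, Python scripts to look and compute and a tool call to move; the robot and the scene stay as the last step left them, time stands still between calls to the robot, and variables do not carry over. Pictures are saved under pics/ and viewed, about 8 in all and at most 12, crops included, and the job is handed in when it is done.

Besides the shell and the picture viewer there is one more tool, called after "Call:" as a command line: name --argument value ..., lists and objects as JSON in quotes. arm_command: Moves the arm, as the interface text tells. Its arguments: {"type":"object","properties":{"plan":{"type":"array","items":{"type":"array","items":{"type":"array","items":{"type":"number"}}}},"newtons":{"type":"number"}},"required":["plan"]}

```bash
ls; mkdir -p pics
python3 - <<'E'
from bench import ctrl
import cv2,numpy as np
print(ctrl.state(),ctrl.grip_point_offset)
for n in("top","side"):
    i,d=ctrl.get_image(n); np.savez(""+n+".npz",i=i,d=d)
    cv2.imwrite(f"pics/{n}0.png",i[...,::-1]); c=ctrl.camera_info(n); print(n,c)
E
```

```text
pics
{'time_s': 0.0, 'q': array([-1.26150312e+00,  2.07428983e-01,  1.54289506e+00,  4.90984949e-06,
        1.39351737e+00, -1.50520835e-01]), 'joint_vel': array([-1.11780506e-03,  6.43505559e-05,  5.19723698e-04,  2.48915254e-04,
       -2.08297029e-04,  3.31898590e-04]), 'joint_torque': array([-7.84277054e-04, -3.70885992e+01, -2.81414795e+01,  6.98165107e-02,
        3.63401428e-02, -1.82804656e-04]), 'ee_pos': array([ 0.25491203, -0.514527  ,  0.20431365]), 'tcp_rot': array([[ 8.96135539e-01,  4.43779939e-01, -6.79886141e-04],
       [ 4.43780328e-01, -8.96133040e-01,  2.14352460e-03],
       [ 3.41984779e-04, -2.22260866e-03, -9.99997472e-01]]), 'contact_force': array([0.5373553 , 0.36230509, 0.91917316]), 'torque': array([ 0.00764763, -0.00519158,  0.00763785]), 'gripper_width': 0.09431452860877719} 0.0188
top {'mtx': array([[458.25801844,   0.        , 257.62973598],
       [  0.        , 458.25801844, 188.2174584 ],
       [  0.        ,   0.        ,   1.        ]]), 'k1': -0.017670214251301147, 'world_from_camera': array([[ 0.02504814, -0.9875931 ,  0.15502407,  0.42111501],
       [-0.99966362, -0.02578793, -0.00276258, -0.00144931],
       [ 0.00672606, -0.15490272, -0.98790683,  1.35768479],
       [ 0.        ,  0.        ,  0.        ,  1.        ]])}
side {'mtx': array([[482.76975185,   0.        , 260.97687435],
       [  0.        , 482.76975185, 191.12700491],
       [  0.        ,   0.        ,   1.        ]]), 'k1': -0.17181819528947165, 'world_from_camera': array([[ 0.91612401, -0.24042153,  0.32080256,  0.18367078],
       [-0.40064025, -0.52053917,  0.75400687, -1.04970841],
       [-0.01428919, -0.81929022, -0.57320098,  0.8922048 ],
       [ 0.        ,  0.        ,  0.        ,  1.        ]])}
```

View pics/top0.png

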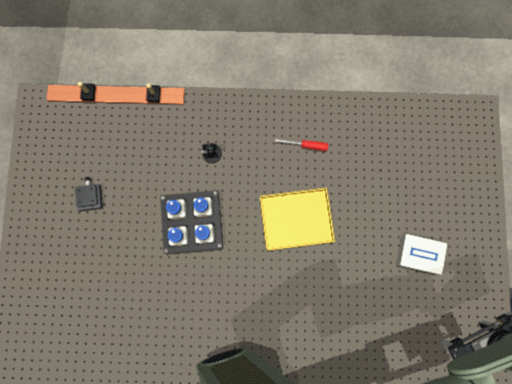

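View pics/side0.png

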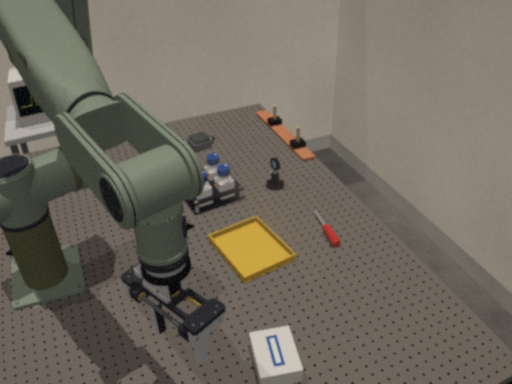

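The top view shows the rack at about (192,222) with caps near (174,208), (201,206), (176,236) and (204,233). The tray is at (297,219), the lens post at (210,152), the stage at (88,196), the driver at (303,145) and the box at (423,254). In the side view the arm partly hides the rack.

```bash
cat > h.py <<'E'
import numpy as np, cv2
from bench import ctrl
def cast(n,px,z):
    c=ctrl.camera_info(n); T=c["world_from_camera"]
    k=np.array([c["k1"],0,0,0,0.])
    s=cv2.undistortPoints(np.float64(px).reshape(-1,1,2),c["mtx"],k).reshape(-1,2)
    d=np.c_[s,np.ones(len(s))]@T[:3,:3].T; o=T[:3,3]
    return o+d*((z-o[2])/d[:,2])[:,None]
def blobs(m,amin=30):
    n,l,s,c=cv2.connectedComponentsWithStats(m.astype(np.uint8)*1)
    return [(c[i],s[i],l==i) for i in range(1,n) if s[i,4]>=amin]
def hsv(i): return cv2.cvtColor(i,cv2.COLOR_RGB2HSV)
E
python3 - <<'E'
from h import *
f=np.load("top.npz"); i=f["i"];d=f["d"];H=hsv(i)
blue=(H[...,0]>100)&(H[...,0]<130)&(H[...,1]>130)
for c,s,m in blobs(blue,40):
    m2=cv2.morphologyEx(m.astype(np.uint8),cv2.MORPH_CLOSE,np.ones((5,5)))
    print("blue",c,s[4],cast("top",[c],.1)[0].round(4))
yel=(H[...,0]>20)&(H[...,0]<35)&(H[...,1]>120)&(H[...,2]>100)
for c,s,m in blobs(yel,500):
    r=cv2.minAreaRect(np.argwhere(m)[:,::-1].astype(np.float32)); b=cv2.boxPoints(r)
    w=cast("top",b,.022)
    print("tray",w.round(4).tolist(),w.mean(0).round(4),np.linalg.norm(w[0]-w[1]),np.linalg.norm(w[1]-w[2]))
blk=(H[...,2]<75)
blk[:180]=0;blk[265:]=0;blk[:,:155]=0;blk[:,235:]=0
mm=cv2.morphologyEx((blk|blue).astype(np.uint8),cv2.MORPH_OPEN,np.ones((3,3)))
mm=cv2.morphologyEx(mm,cv2.MORPH_CLOSE,np.ones((9,9)))
for c,s,m in blobs(mm,800):
    r=cv2.minAreaRect(np.argwhere(m)[:,::-1].astype(np.float32)); b=cv2.boxPoints(r)
    w=cast("top",b,.04); print("rack",w.round(4).tolist(),w.mean(0).round(4),np.linalg.norm(w[0]-w[1]),np.linalg.norm(w[1]-w[2]))
cv2.imwrite("pics/rack0.png",cv2.resize(i[180:265,150:235,::-1],None,fx=7,fy=7,interpolation=cv2.INTER_CUBIC))
print(cast("top",[[210,152]],.05),cast("top",[[88,196]],.04))
E
```

```text
blue [200.45255474 204.75912409] 137 [0.5681 0.1517 0.1   ]
blue [173.11347518 207.14893617] 141 [0.5595 0.2268 0.1   ]
blue [202.1023622  232.66929134] 127 [0.4915 0.1438 0.1   ]
blue [174.91791045 235.26119403] 134 [0.4825 0.2177 0.1   ]
tray [[0.6085, -0.0089, 0.022], [0.641, -0.2109, 0.022], [0.48, -0.2325, 0.022], [0.4487, -0.034, 0.022]] [ 0.5446 -0.1216  0.022 ] 0.20461873253841958 0.16250348804105896
[[0.72982878 0.13678335 0.05      ]] [[0.59217677 0.4865129  0.04      ]]
```

View pics/rack0.png

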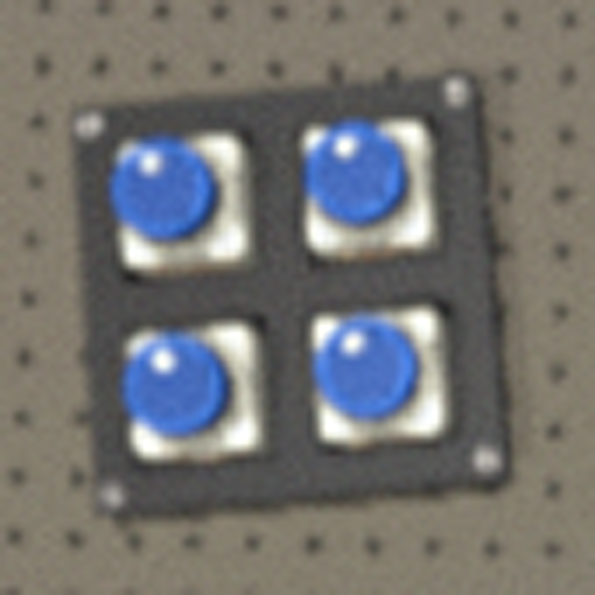

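The crop shows cap tops at crop pixels (163,189), (355,173), (176,384) and (365,367). The rack screws are at (90,125), (457,92), (485,458) and (112,496).

Run:
```python
from h import *
f=lambda a:(np.array(a)+.5)/7-.5+[150,180]
print(cast("top",f([(163,189),(355,173),(176,384),(365,367)]),.109).round(4))
w=cast("top",f([(90,125),(457,92),(485,458),(112,496)]),.041);print(w.round(4),w.mean(0))
for a,b in((0,1),(3,2)): print(np.degrees(np.arctan2(*(w[a]-w[b])[:2])))   # yaw of rack y axis
c=w.mean(0)
t=np.arctan2(-(w[0]-w[1])[0],(w[0]-w[1])[1]);t2=np.arctan2(-(w[3]-w[2])[0],(w[3]-w[2])[1]);t=(t+t2)/2;print("yaw",np.degrees(t))
R=np.array([[np.cos(t),-np.sin(t)],[np.sin(t),np.cos(t)]])
for x in(.038,-.038):
  for y in(.038,-.038): print((c[:2]+R@[x,y]).round(4))
print("box",cast("top",[[423,254]],.045))
```

```text
[[0.5601 0.2259 0.109 ]
 [0.5684 0.1511 0.109 ]
 [0.4843 0.2168 0.109 ]
 [0.4927 0.1439 0.109 ]]
[[0.5935 0.2699 0.041 ]
 [0.6113 0.1186 0.041 ]
 [0.4609 0.1013 0.041 ]
 [0.4417 0.2524 0.041 ]] [0.52685722 0.18557219 0.041     ]
-6.694430401171659
-7.270483160612079
yaw 6.982456780891869
[0.56   0.2279]
[0.5692 0.1525]
[0.4845 0.2187]
[0.4938 0.1432]
box [[ 0.44969117 -0.48103994  0.045     ]]
```

Call:
arm_command --plan '[[[0,0,34,5.95,16.46,0,0.36],[0,0,34,5.95,16.46,0,0.36],[0,0,34,5.95,16.46,0,0.36],[0,0,34,5.95,16.46,0,0.36],[0,0,34,5.95,16.46,0,0.36]]]' --newtons 20

```text
time_s: 0.6
ee_pos: [0.34, -0.278, 0.2046]
tcp_rot: [[0.493, 0.87, -0.002], [0.87, -0.493, 0.002], [0.001, -0.003, -1.0]]
contact_force: [0.8, 0.1, -0.2]
gripper_width: 0.0606
```

Call:
arm_command --plan '[[[0,0,0,3.83,10.54,0,0.36],[0,0,0,3.83,10.54,0,0.36],[0,0,0,3.83,10.54,0,0.36],[0,0,0,3.83,10.54,0,0.36],[0,0,0,3.83,10.54,0,0.36]]]'

```text
time_s: 1.1
ee_pos: [0.425, -0.043, 0.2047]
tcp_rot: [[0.494, 0.87, -0.002], [0.87, -0.494, 0.002], [0.001, -0.002, -1.0]]
contact_force: [2.0, -1.0, -0.1]
gripper_width: 0.0604
```

Shift of (.068, .187), then a look.

Call:
arm_command --plan '[[[0,0,0,1.7,4.67,0,0.36],[0,0,0,1.7,4.67,0,0.36],[0,0,0,1.7,4.67,0,0.36],[0,0,0,1.7,4.67,0,0.36],[0,0,0,1.7,4.67,0,0.36]]]'

```text
time_s: 1.6
ee_pos: [0.4935, 0.1489, 0.2041]
tcp_rot: [[0.488, 0.873, -0.002], [0.873, -0.488, 0.004], [0.002, -0.004, -1.0]]
contact_force: [0.0, -1.8, 0.3]
gripper_width: 0.06
```

Call:
arm_command --plan '[[[0,0,0,-0.01,-0.13,0,0.36],[0,0,0,-0.01,-0.13,-1.2,0.36],[0,0,0,-0.01,-0.13,-2.0,0.36],[0,0,0,-0.01,-0.13,-2.5,0.36],[0,0,0,-0.01,-0.13,-2.5,0.36]]]'

```text
time_s: 2.1
ee_pos: [0.4892, 0.1413, 0.1005]
tcp_rot: [[0.49, 0.872, -0.011], [0.872, -0.49, 0.002], [-0.003, -0.01, -1.0]]
contact_force: [-0.4, -0.4, -0.0]
gripper_width: 0.0603
```

Run:
```python
from h import *
s=ctrl.state();print(s["ee_pos"],s["contact_force"],s["torque"],s["q"])
i,d=ctrl.get_image("side")
cv2.imwrite("pics/s1.png",cv2.resize(i[110:240,140:310,::-1],None,fx=4.5,fy=4.5,interpolation=cv2.INTER_CUBIC))
```

```text
[0.48922    0.14129541 0.10049738] [-0.36338181 -0.41490589 -0.04924532] [ 0.0256741  -0.04132264 -0.00223272] [0.10871162 0.1894693  1.7956088  0.003761   1.16672639 0.61899959]
```

View pics/s1.png

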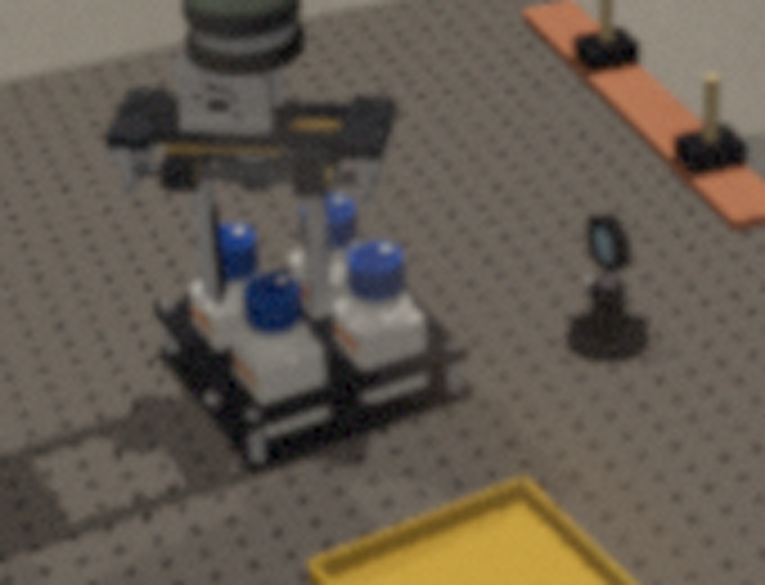

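The side crop shows the fingers (tips near (210,290) and (318,310)) straddling the front cap at (273,300). I'll centre, descend and close.

Call:
arm_command --plan '[[[0,-0.5,0,0.1,0.06,-0.2,0.36],[0,-0.5,0,0.1,0.06,-0.44,0.36],[0,-0.5,0,0.1,0.06,-0.44,0.36],[0,-0.5,0,0.1,0.06,-0.44,0.9],[0,-0.5,0,0.1,0.06,-0.44,0.9]]]' --newtons 20

```text
time_s: 2.65
ee_pos: [0.4957, 0.1443, 0.0856]
tcp_rot: [[0.489, 0.872, 0.004], [0.872, -0.489, 0.003], [0.004, 0.002, -1.0]]
contact_force: [0.4, -0.4, -0.5]
gripper_width: 0.0474
```

Call:
arm_command --plan '[[[0,0,0,0,0,0,0.9],[0,0,0,0,0,0,0.9]]]'

```text
time_s: 2.85
ee_pos: [0.4958, 0.1445, 0.0859]
tcp_rot: [[0.489, 0.872, 0.004], [0.872, -0.489, 0.003], [0.005, 0.002, -1.0]]
contact_force: [0.0, 1.3, 1.1]
gripper_width: 0.0383
```

Run:
```python
from h import *
s=ctrl.state();print(s["ee_pos"],s["contact_force"],s["torque"],s["q"])
```

```text
[0.49583903 0.14446965 0.08591995] [0.01376677 1.29266997 1.07208203] [0.12241555 0.00798463 0.02548167] [0.11399237 0.21437308 1.80030821 0.00302691 1.12256322 0.62383578]
```

Call:
arm_command --plan '[[[0,0,-8,0,0,0,0.9],[0,0,-16,0,0,0,0.9],[0,0,-20,0,0,0,0.9],[0,0,-20,0,0,0,0.9]]]'

```text
time_s: 3.25
ee_pos: [0.4961, 0.144, 0.086]
tcp_rot: [[0.758, 0.653, 0.006], [0.653, -0.758, 0.001], [0.005, 0.003, -1.0]]
contact_force: [0.2, -1.4, -1.4]
gripper_width: 0.0385
```

Run:
```python
from h import *
s=ctrl.state();print(s["ee_pos"],s["contact_force"],s["torque"],s["q"],s["gripper_width"])
```

```text
[0.49613739 0.14403127 0.08597333] [ 0.183117   -1.38897377 -1.39354524] [-0.34409982 -0.16451056 -0.01239757] [ 1.14938477e-01  2.14105567e-01  1.80051087e+00 -6.12786037e-05
  1.12137468e+00  9.74616676e-01] 0.03852388079059512
```

Call:
arm_command --plan '[[[0,0,-8,0,0,0,0.9],[0,0,-16,0,0,0,0.9]]]'

```text
time_s: 3.45
ee_pos: [0.4962, 0.1434, 0.086]
tcp_rot: [[0.91, 0.416, 0.006], [0.416, -0.91, -0.002], [0.004, 0.005, -1.0]]
contact_force: [-1.2, -3.1, -1.2]
gripper_width: 0.0386
```

```bash
cat > p.py <<'E'
from h import *
s=ctrl.state();R=s["tcp_rot"]
print(s["time_s"],s["ee_pos"].round(4),"F",s["contact_force"].round(2),"T",s["torque"].round(3),"q",s["q"].round(3),"w",round(float(s["gripper_width"]),4),"yaw",np.degrees(np.arctan2(R[1,0],R[0,0])).round(2),"tau",s["joint_torque"].round(3))
E
python3 p.py
```

```text
3.45 [0.4962 0.1434 0.086 ] F [-1.23 -3.09 -1.22] T [-0.624 -0.118  0.022] q [ 0.116  0.214  1.8   -0.003  1.122  1.259] w 0.0386 yaw 24.56 tau [  1.076 -34.136 -24.745   0.88   -0.05   -1.114]
```

Call:
arm_command --plan '[[[0,0,-8,0,0,0,0.9],[0,0,-16,0,0,0,0.9]]]'

```text
time_s: 3.65
ee_pos: [0.4965, 0.1431, 0.0861]
tcp_rot: [[0.989, 0.146, 0.005], [0.146, -0.989, -0.005], [0.005, 0.005, -1.0]]
contact_force: [2.3, -1.3, -1.1]
gripper_width: 0.0383
```

```bash
python3 p.py
python3 - <<'E'
from h import *
i,d=ctrl.get_image("top")
cv2.imwrite("pics/t2.png",cv2.resize(i[160:270,130:270,::-1],None,fx=5,fy=5,interpolation=cv2.INTER_CUBIC))
E
```

```text
3.65 [0.4965 0.1431 0.0861] F [ 2.33 -1.33 -1.06] T [ 0.021 -0.409  0.435] q [ 0.117  0.215  1.799 -0.006  1.123  1.543] w 0.0383 yaw 8.39 tau [ -0.31  -33.279 -23.204   0.208   0.591  -0.589]
```

View pics/t2.png

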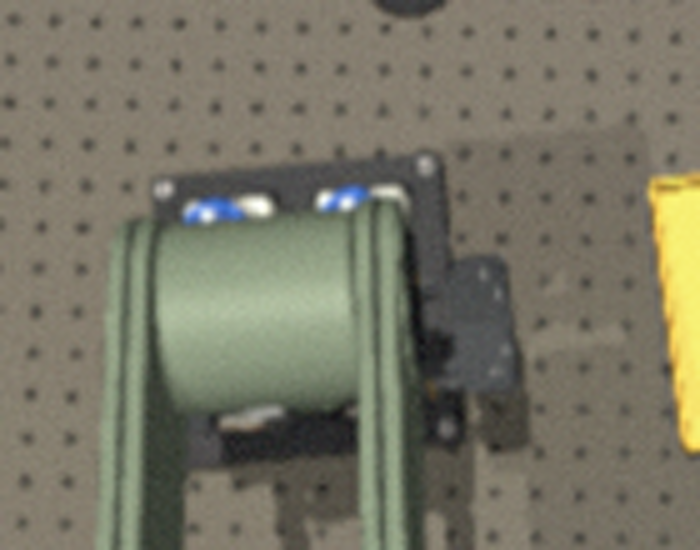

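Call:
arm_command --plan '[[[0,0,-5,0,0,0,0.9],[0,0,-5,0,0,0,0.9]]]' --newtons 25

```text
time_s: 3.9
ee_pos: [0.4976, 0.1433, 0.0864]
tcp_rot: [[0.998, 0.059, 0.007], [0.059, -0.998, -0.005], [0.007, 0.005, -1.0]]
contact_force: [2.4, -0.5, -2.2]
gripper_width: 0.0384
```

```bash
python3 p.py
```

```text
3.9 [0.4976 0.1433 0.0864] F [ 2.36 -0.54 -2.22] T [-0.087 -0.429  0.144] q [ 0.117  0.216  1.798 -0.006  1.122  1.631] w 0.0384 yaw 3.39 tau [  0.56  -34.167 -23.864   0.318   0.596   0.455]
```

Call:
arm_command --plan '[[[0,0,-8,0,0,0,0.9],[0,0,-8,0,0,0,0.9]]]'

```text
time_s: 4.1
ee_pos: [0.4982, 0.1429, 0.0866]
tcp_rot: [[0.997, -0.076, 0.008], [-0.075, -0.997, -0.007], [0.008, 0.006, -1.0]]
contact_force: [2.3, -2.1, -2.3]
gripper_width: 0.0384
```

```bash
python3 p.py
```

```text
4.1 [0.4982 0.1429 0.0866] F [ 2.35 -2.15 -2.33] T [-0.363 -0.429  0.479] q [ 0.117  0.216  1.796 -0.008  1.122  1.767] w 0.0384 yaw -4.33 tau [  0.877 -34.252 -23.886   0.88    0.606   1.044]
```

Call:
arm_command --plan '[[[0,0,0,0,0,0,0.36],[0,0,0,0,0,0,0.36],[0,0,0,0,0,0.5,0.36],[0,0,0,0,0,1.7,0.36],[0,0,0,0,0,2.6,0.36]]]'

```text
time_s: 4.6
ee_pos: [0.4978, 0.1433, 0.1922]
tcp_rot: [[0.997, -0.074, 0.007], [-0.074, -0.997, -0.006], [0.008, 0.005, -1.0]]
contact_force: [1.4, 0.2, 0.7]
gripper_width: 0.0602
```

Call:
arm_command --plan '[[[0,0,8,0,-1.2,0.4,0.36],[0,0,16,0,-2.4,0.4,0.36],[0,0,24,0,-3.6,0.4,0.36],[0,0,32,0,-4.8,0.4,0.36],[0,0,40,0,-6,0.4,0.36]]]'

```text
time_s: 5.1
ee_pos: [0.4977, -0.0765, 0.2084]
tcp_rot: [[0.832, 0.554, 0.01], [0.554, -0.832, 0.001], [0.009, 0.005, -1.0]]
contact_force: [0.9, -0.3, 0.7]
gripper_width: 0.0601
```

```bash
python3 p.py
python3 - <<'E'
from h import *
i,d=ctrl.get_image("top")
cv2.imwrite("pics/t3.png",cv2.resize(i[180:265,150:235,::-1],None,fx=7,fy=7,interpolation=cv2.INTER_CUBIC))
E
```

```text
5.1 [ 0.4977 -0.0765  0.2084] F [ 0.91 -0.3   0.68] T [ 0.026 -0.061  0.017] q [-0.327  0.044  1.717  0.004  1.371  0.655] w 0.0601 yaw 33.67 tau [ 3.2690e+00 -3.1306e+01 -2.7223e+01 -5.0000e-03  1.1700e-01  1.8090e+00]
```

View pics/t3.png

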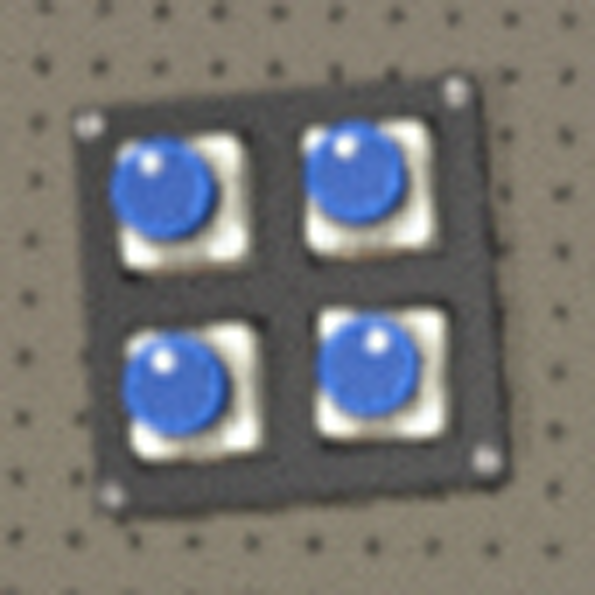

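The dot on the front-right cap moved from (352,343) to (377,341), about 48° clockwise, while the other three are unchanged. That was the loose cap and the torque rose at the end, so it looks seated. I'll regrasp, give a firm final twist and lift.

Call:
arm_command --plan '[[[0,0,0,-0.02,1.2,0,0.36],[0,0,0,-0.05,2.4,0,0.36],[0,0,0,-0.07,3.6,0,0.36],[0,0,0,-0.09,4.8,0,0.36],[0,0,0,-0.09,5.49,0,0.36]]]'

```text
time_s: 5.65
ee_pos: [0.4932, 0.1398, 0.2085]
tcp_rot: [[0.83, 0.558, 0.009], [0.558, -0.83, -0.003], [0.005, 0.008, -1.0]]
contact_force: [0.7, 0.0, 0.4]
gripper_width: 0.0599
```

Call:
arm_command --plan '[[[0,0,0,0,0,-0.5,0.36],[0,0,0,0,0,-1.5,0.36],[0,0,0,0,0,-2.3,0.36],[0,0,0,0,0,-2.5,0.36],[0,0,0,0,0,-2.5,0.36]]]'

```text
time_s: 6.15
ee_pos: [0.4916, 0.14, 0.1072]
tcp_rot: [[0.83, 0.558, 0.005], [0.558, -0.83, -0.003], [0.002, 0.005, -1.0]]
contact_force: [-0.4, 0.6, -0.2]
gripper_width: 0.0605
```

Correct to (.494, .143, .0855) and close.

Call:
arm_command --plan '[[[0,0,0,0.06,0.08,-0.3,0.36],[0,0,0,0.06,0.08,-0.55,0.36],[0,0,0,0.06,0.08,-0.55,0.36],[0,0,0,0.06,0.08,-0.55,0.9],[0,0,0,0.06,0.08,-0.55,0.9]]]' --newtons 35

```text
time_s: 6.65
ee_pos: [0.4946, 0.1432, 0.0858]
tcp_rot: [[0.83, 0.558, 0.006], [0.558, -0.83, -0.003], [0.003, 0.006, -1.0]]
contact_force: [-1.1, 0.8, 0.1]
gripper_width: 0.0475
```

Call:
arm_command --plan '[[[0,0,0,0,0,0,0.9],[0,0,0,0,0,0,0.9],[0,0,-4,0,0,0,0.9],[0,0,-8,0,0,0,0.9],[0,0,-8,0,0,0,0.9]]]'

```text
time_s: 7.15
ee_pos: [0.4953, 0.1436, 0.0865]
tcp_rot: [[0.899, 0.439, 0.007], [0.439, -0.899, -0.004], [0.005, 0.006, -1.0]]
contact_force: [0.6, 1.7, 2.2]
gripper_width: 0.0384
```

```bash
python3 p.py
```

```text
7.15 [0.4953 0.1436 0.0865] F [0.57 1.66 2.23] T [ 0.264 -0.055  0.691] q [ 0.117  0.211  1.803 -0.005  1.121  1.236] w 0.0384 yaw 26.03 tau [ -1.21  -32.905 -23.649  -0.107   0.08    0.956]
```

Reaction is 0.69 N m, so the cap is at its stop. Lifting.

Call:
arm_command --plan '[[[0,0,0,0,0,0.4,0.9],[0,0,0,0,0,0.9,0.9],[0,0,0,0,0,1.5,0.9],[0,0,0,0,0,2.1,0.9],[0,0,0,0,0,2.4,0.9]]]'

```text
time_s: 7.65
ee_pos: [0.4963, 0.1436, 0.1845]
tcp_rot: [[0.898, 0.439, 0.01], [0.439, -0.898, -0.003], [0.008, 0.007, -1.0]]
contact_force: [-0.5, 0.8, -2.0]
gripper_width: 0.0384
```

```bash
python3 p.py
python3 - <<'E'
from h import *
i,d=ctrl.get_image("side")
cv2.imwrite("pics/s4.png",cv2.resize(i[110:240,140:310,::-1],None,fx=4.5,fy=4.5,interpolation=cv2.INTER_CUBIC))
E
```

```text
7.65 [0.4963 0.1436 0.1845] F [-0.52  0.81 -1.99] T [-0.014 -0.022  0.011] q [ 0.117  0.095  1.714 -0.005  1.323  1.234] w 0.0384 yaw 26.06 tau [ 1.1100e-01 -3.1787e+01 -2.7367e+01  1.9000e-02 -6.5000e-02 -3.0000e-03]
```

View pics/s4.png

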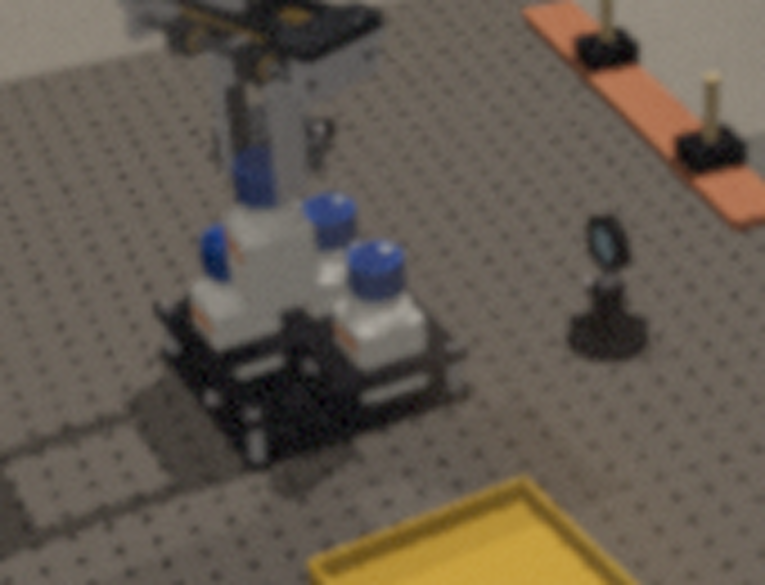

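The bottle hangs straight, clear of the rack, with three bottles still standing in it. Carrying it to the tray centre at (.545, -.122).

Call:
arm_command --plan '[[[0,0.5,0,0.15,-0.8,0,0.9],[0,0.5,0,0.35,-1.9,0,0.9],[0,0.5,0,0.55,-3.0,0,0.9],[0,0.5,0,0.75,-4.1,0,0.9],[0,0.5,0,0.95,-5.2,0,0.9]]]'

```text
time_s: 8.2
ee_pos: [0.5344, -0.0658, 0.1844]
tcp_rot: [[0.898, 0.44, 0.002], [0.44, -0.898, -0.002], [0.001, 0.003, -1.0]]
contact_force: [0.7, -1.2, -0.9]
gripper_width: 0.0385
```

Call:
arm_command --plan '[[[0,0,0,0.15,-0.8,0,0.9],[0,0,0,0.25,-1.4,0,0.9],[0,0,0,0.25,-1.4,0,0.9],[0,0,0,0.25,-1.4,0,0.9]]]'

```text
time_s: 8.6
ee_pos: [0.5435, -0.1216, 0.183]
tcp_rot: [[0.899, 0.439, -0.001], [0.439, -0.899, -0.001], [-0.001, 0.0, -1.0]]
contact_force: [-0.0, -0.3, -0.7]
gripper_width: 0.0386
```

```bash
python3 p.py
```

```text
8.6 [ 0.5435 -0.1216  0.183 ] F [-0.03 -0.33 -0.7 ] T [ 0.039 -0.031  0.053] q [-3.750e-01  1.880e-01  1.611e+00 -1.000e-03  1.342e+00  7.420e-01] w 0.0386 yaw 26.02 tau [-9.1800e-01 -3.6392e+01 -2.8711e+01 -3.5000e-02 -1.0700e-01 -9.0000e-03]
```

Call:
arm_command --plan '[[[0,0,0,0,0,-0.6,0.9],[0,0,0,0,0,-1.3,0.9],[0,0,0,0,0,-1.9,0.9],[0,0,0,0,0,-2.2,0.9],[0,0,0,0,0,-2.3,0.9]]]'

```text
time_s: 9.1
ee_pos: [0.542, -0.1198, 0.0891]
tcp_rot: [[0.898, 0.44, -0.004], [0.44, -0.898, 0.001], [-0.003, -0.003, -1.0]]
contact_force: [0.4, 0.3, -0.3]
gripper_width: 0.0383
```

```bash
python3 p.py
```

```text
9.1 [ 0.542  -0.1198  0.0891] F [ 0.41  0.27 -0.27] T [-0.001 -0.022 -0.057] q [-3.730e-01  2.910e-01  1.695e+00 -1.000e-03  1.160e+00  7.420e-01] w 0.0383 yaw 26.11 tau [-5.8000e-02 -3.7943e+01 -2.5403e+01  5.7000e-02 -6.8000e-02  2.0000e-03]
```

Call:
arm_command --plan '[[[0,0,0,0,0,-0.06,0.9],[0,0,0,0,0,-0.1,0.9],[0,0,0,0,0,-0.13,0.9],[0,0,0,0,0,-0.14,0.9]]]'

```text
time_s: 9.5
ee_pos: [0.543, -0.12, 0.0849]
tcp_rot: [[0.898, 0.44, -0.002], [0.44, -0.898, 0.001], [-0.001, -0.001, -1.0]]
contact_force: [-0.5, 1.1, 4.3]
gripper_width: 0.0383
```

```bash
python3 p.py
```

```text
9.5 [ 0.543  -0.12    0.0849] F [-0.48  1.09  4.3 ] T [0.236 0.086 0.008] q [-0.373  0.297  1.697 -0.     1.149  0.742] w 0.0383 yaw 26.11 tau [-5.8600e-01 -3.6025e+01 -2.4087e+01 -2.3500e-01 -3.6400e-01  1.1000e-02]
```

Upward force of 4.3 N at z = 0.085, so the bottle is standing on the tray floor. Release and retreat.

Call:
arm_command --plan '[[[0,0,0,0,0,0,0.36],[0,0,0,0,0,0,0.36],[0,0,0,0,0,0,0.36],[0,0,0,0,0,0.5,0.36],[0,0,0,0,0,1.3,0.36]]]'

```text
time_s: 10.0
ee_pos: [0.5407, -0.1192, 0.1348]
tcp_rot: [[0.898, 0.44, -0.008], [0.44, -0.898, 0.003], [-0.006, -0.006, -1.0]]
contact_force: [0.5, -0.3, -0.1]
gripper_width: 0.0602
```

Call:
arm_command --plan '[[[0,0,0,0,0,1.2,0.36],[0,0,0,0,0,2.2,0.36],[0,0,0,-0.5,-1.2,2.2,0.36],[0,0,0,-1.0,-2.4,2.2,0.36],[0,0,0,-1.5,-3.5,2.2,0.36]]]'

```text
time_s: 10.5
ee_pos: [0.4814, -0.2584, 0.2237]
tcp_rot: [[0.897, 0.441, -0.006], [0.441, -0.897, 0.001], [-0.005, -0.004, -1.0]]
contact_force: [0.6, -0.5, 0.5]
gripper_width: 0.0597
```

Call:
arm_command --plan '[[[0,0,0,-0.5,-1.1,0,0.36],[0,0,0,-1.0,-2.2,0,0.36],[0,0,0,-1.0,-3.3,0,0.36],[0,0,0,-1.0,-3.3,0,0.36],[0,0,0,-1.0,-3.3,0,0.36]]]'

```text
time_s: 11.0
ee_pos: [0.4408, -0.3909, 0.2232]
tcp_rot: [[0.898, 0.44, -0.007], [0.44, -0.898, 0.003], [-0.005, -0.005, -1.0]]
contact_force: [-0.4, -0.2, -0.4]
gripper_width: 0.0605
```

```bash
python3 p.py
python3 - <<'E'
from h import *
i,d=ctrl.get_image("top"); j,_=ctrl.get_image("side")
a=cv2.resize(i[130:270,150:350,::-1],None,fx=4,fy=4,interpolation=cv2.INTER_CUBIC)[:,:800]
cv2.imwrite("pics/t5.png",a); cv2.imwrite("pics/s5.png",j[...,::-1])
H=hsv(i);blue=(H[...,0]>100)&(H[...,0]<130)&(H[...,1]>130)
for c,s,m in blobs(blue,40): print(c,s[4],cast("top",[c],.105)[0].round(4))
E
```

```text
11.0 [ 0.4408 -0.3909  0.2232] F [-0.36 -0.19 -0.35] T [ 0.057 -0.016  0.015] q [-0.87   0.228  1.478 -0.003  1.441  0.246] w 0.0605 yaw 26.08 tau [-1.1770e+00 -3.8048e+01 -2.9123e+01 -4.3000e-02 -7.0000e-02 -1.0000e-02]
[200.56716418 204.7238806 ] 134 [0.5677 0.1508 0.105 ]
[173.14285714 207.17857143] 140 [0.5589 0.2258 0.105 ]
[298.38333333 217.51666667] 120 [ 0.5393 -0.1187  0.105 ]
[174.97037037 235.25925926] 135 [0.4822 0.2167 0.105 ]
```

View pics/t5.png

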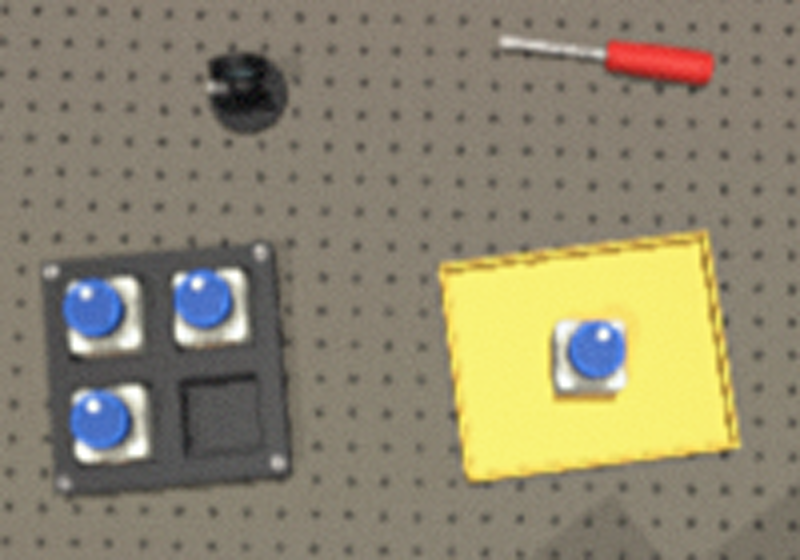

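View pics/s5.png

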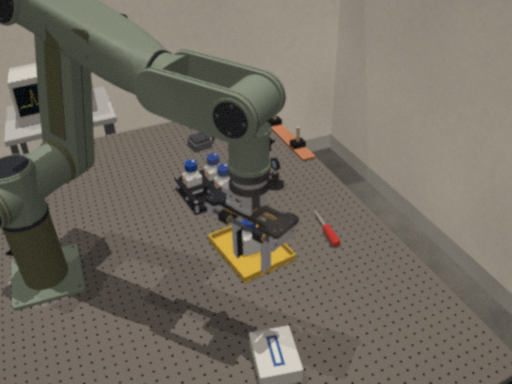

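The top view shows the bottle upright mid-tray with its cap at (598,350). The other three bottles are in the rack with unmoved dots, and the bystanders are undisturbed. In the side view the gripper is clear.

```bash
python3 -c "
from bench import ctrl
print(ctrl.sign_off())"
```

```text
the job is handed in; nothing more can be done
None
```

The loose bottle, the one in the near-right cut-out of the rack, is now capped tight and standing in the yellow tray. I handed the job in at about 11 s of the 64 s allowed.

- **Finding it:** It was the first cap I tried. Its white dot moved about 48° clockwise and the other three dots stayed where they were, so I did not twist the other three.
- **Seating it:** A second, firmer twist met about 0.69 N m of resistance, so I took the cap to be at its stop. I did not measure the cap angle directly. The dot's final position fits the seated value once the bottle's play in the rack is allowed for.
- **Placing it:** The bottle touched the tray floor with about 4 N of upward force before I released it. The last top view puts its cap at about (0.54, -0.12) m, within a few millimetres of the tray centre.
- **Final checks:** The three tight bottles still stand in the rack and the bystanders looked unmoved. I did not measure the bystanders' positions again. The arm was clear, at 0.22 m height. In the last side view the gripper hid most of the placed bottle, so its uprightness rests on the top view.
- **Disagreement:** During the first twist past the stop, the torque reading jumped between 0.14 and 0.48 N m. I put this down to the fingers slipping, and the dot check and second twist settled it.

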